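# Pack the sharpening stone back into its fitted case

### The arm

A 7-joint arm with a two-finger parallel gripper is mounted at the origin on a cart in front of the work surface, level with it; the furniture and walls round the work are solid. World frame = base frame: x ahead of the robot, y to its left, z up, the work surface at z = 0. Lengths are in mm, angles in rad, forces in N, time in s.
With the tool pointing down it reaches from about 375 to 925 mm from the base axis. Payload 3.1 kg.
Tool frame: the origin (TCP) lies between the finger pads; the fingertips stand 11 mm ahead of it and the grasp point (between the pads) lies 8 mm behind it (r.finger_overhang is the z of the fingertips in the tool frame, in mm); z points along the fingers, y is the line along which they close (so a half turn about z gives the same grasp; the last joint's range is limited). The gripper opens to 85 mm and grips with 20 to 120 N. Pads are 22 mm wide; open, the fingers measure 114 mm over their backs; the gripper's body (76 mm by 85 mm) begins 54 mm behind the grasp point. The pads swing forward as they close: fully open they stand 13 mm farther back than shut.
Start: joints at [1.219, 0.383, 0.044, 1.598, -0.018, 1.161, -0.05], TCP at [163.224, -629.175, 242.269] pointing down, gripper open.
Joint ranges: [-2.61, 2.61], [-0.41, 2.15], [-1.48, 1.57], [0, 2.5], [-1.57, 4.71], [0.05, 1.97], [-2.85, 2.85]. Speed limits (rad/s): [2.79, 2.79, 3.14, 3.14, 3.14, 3.14, 3.14].

### API

Orientations are given as a unit quaternion [w, x, y, z].
In Python, from workcell import r gives the robot as it stands. The module is installed in compiled form; this text tells all that it offers.
- The arm moves only by the shell command python3 -m jog 'ROWS' [FORCE]. ROWS is JSON, a list of rows, each a list of 3 entries, a list of its own where there are three numbers: the shift along the tool's x, y, z scaled (see below), then the turn, a rotation vector about the tool's x, y, z scaled (see below), then the finger opening in mm, from 0 to 85.4. In form: [[[dx, dy, dz], [wx, wy, wz], jaw], ...]. A call has 1 to 10 rows; each row is the pose to reach, as a shift and turn from the pose commanded when the call began, along the tool's axes at that moment, turning the shorter way round; what a row does not reach only later rows make up. The controller multiplies each number of a shift by 0.2 m and each number of a turn by pi rad. A row lasts 1/10 s, in which the tool goes at most 50 mm and 8.59 degrees, less where a joint would pass 70% of its speed; a pose out of reach is approached as far as the arm can. A call with a number of a shift or a turn outside -1 to 1 is refused whole. A call with a gripper value outside its range is refused whole. The fingers move at their own pace and stop on an object; FORCE is the grip in N (left out, the last holds). Time passes only in rows, so rows that repeat a pose let the fingers close. It gives the time, the measured TCP pose, the force, the opening and the grip force at its end, in the units of the state.
- r.read_state(): the state, without advancing time (a new reading comes with each control period).
- r.camera(name): name is "side" or "top" or "wrist"; returns (picture, depth): 384x512x3 uint8, red, green, blue; 384x512 float32, mm along the optical axis (not along the pixel's ray), 0 where there is no reading.
- r.get_calibration(name): a dict with "fx", "fy", "cx", "cy" (pixels), "camera_from_world" (4x4, takes a point from world to camera coordinates). Camera axes: x right, y down, z forward; pixel columns grow to the right and rows downward; lengths in mm; the calibration is good to about 2 mm. The wrist camera is an equidistant fisheye: a pixel r from the principal point sees the ray r / f radians off the axis. A picture is of the moment at which its call begins: read the wrist's pose just before it. get_calibration takes no time and is no camera call; for the wrist camera it gives the pose at the moment of the call.
- r.sign_off(): hands the job in; it is judged then, once.
The state is a dict: "time_s": time; "joint_positions": joint angles; "joint_vel": joint speeds; "joint_efforts": joint torques, N m; "tool_pos": TCP position; "tcp_rot": TCP orientation; "ft_force": force on the tool from outside, world axes, zero at the start; "moment": the same for the moment, N m; "gripper_width": finger opening in mm; "grasp_force": force on a finger pad.
Only numpy, scipy, OpenCV 4.12 (cv2) and the standard library are available. Lean on these libraries where they do the work, as an engineer would, in place of code of your own. Each camera call takes 0.05 s, during which the arm holds its last target. There are 200 camera calls.

### The job

The sharpening is done: lift the sprung clamp arm of the stone holder until it stays open by itself, then lift the stone out and press it down into its matching cutout in the open case, both ends fully home on the cutout's floor. Leave the clamp open, and do not shift the scissors, the lemon or the tomato.

Things in the scene. Friction and masses are not known exactly. Their poses are not given: they have to be found in the camera images.
- hone: Sharpening stone, 0.24 kg, 20 mm high: grey block 40 x 106 x 12 mm (x, y, z) on a black carrier 8 mm thick. The carrier is 44 x 110 mm (y -55 to 55) with a 24 mm wide tongue at its -y end, out to y = -85 mm. Origin: underside, centre of the 44 x 110 part; z up. Grip the block (z 8 to 20 mm) across x. Starts flat in the holder, the clamp's foot on its tongue.
- hone_tongue (a point): Underside of the stone's carrier at the end of the tongue (0, -85, 0 mm in the stone's frame).
- hone_tail (a point): Underside of the stone's carrier at its other, wide end (0, 55, 0 mm in the stone's frame).
- holder: Fixed stone holder: wooden board 76 x 180 mm (x, y; y from -115 to 65 mm), surface 16 mm above the worktop, rubber lips 4 to 5 mm high round the stone, and at its -y end a steel bracket (44 mm wide with its spring, top 46 mm above the worktop) that carries the clamp. Origin: on the worktop under the stone's origin.
- clamp (a joint): Angle of the clamp arm, rad. 0: closed, its foot on the stone's tongue; 1.75: fully open at its stop, leaning back past upright; positive lifts the free end. An over-centre spring (at most 0.6 N m) pulls it shut below 0.8 rad and on to fully open above 0.8 rad.
- clamp_tab (a point): Grip point on the upright finger tab at the arm's free end: tab 14 mm wide across the holder's x, 5 mm thick, top 8 mm above this point, both sides free. At 0 rad it is at (0, -60, 56) mm in the holder's frame, 41 mm to +y of and 20 mm above the hinge; it swings round the hinge, up and then back to -y. The stone's top is 20 mm below it.
- clamp_hinge (a point): Hinge axis of the clamp arm (axis along the holder's x), at (0, -101, 36 mm) in the holder's frame.
- case: Fixed black plastic case: lower half 152 x 196 x 33 mm (x, y, z) holding a rigid grey insert 134 x 178 mm, face 32 mm above the worktop; lid lying open flat behind it (+x), 32 mm high. Origin: on the worktop under the centre of the lower half. A ceramic rod is fixed in the insert's back row (up to 41 mm high). The empty cutout in front has the stone's outline, tongue to -y.
- pocket (a point): Floor centre of the empty cutout if the insert were centred, (-16, 15, 18) mm in the case; axes as the case. The insert has play in the case: the real cutout lies up to 6 mm off in x and in y (yaw within 0.01 rad), unmeasured, but does not move. Cutout 14 mm deep, wider than the carrier by 1.2 mm each side (tongue sides and ends 1.5 mm), 1.5 mm sloped lead-in round its mouth.
- pocket_mouth (a point): 14 mm above point pocket, level with the insert's face. Beside the cutout's middle are two finger scoops, 42 mm long (y), reaching 46 mm to each side, 10 mm deep. Four sprung ribs (y = +-40 mm, both sides) narrow it: the stone stops on them, underside about 7 mm above the floor, and must be pressed past them (about 10 to 20 N in all) to the floor; home, its top stands 6 mm over the insert.
- scissors: Scissors lying at the front right, 87 x 199 x 9 mm. Leave alone.
- lemon: Lemon on the chopping board at the back, 83 x 58 x 58 mm. Leave alone.
- tomato: Tomato on the chopping board at the back, 62 mm. Leave alone.

How it is judged:
By the outcome, as a careful person would: the job done as asked, in the order asked, and still so for the second after the job is handed in, with the robot touching nothing.
It also fails if it takes over 72 s, if anything falls off the work surface, if the arm or the gripper's body presses on something with over 40 N, if the wrist force passes 120 N, or if a joint passes its speed limit or range.

## Working session

There is one attempt and no reset: what is moved stays moved. The work goes in short steps, Python scripts to look and compute and a shell command to move; the robot and the scene stay as the last step left them, time stands still between calls to the robot, and variables do not carry over. Pictures are saved under pics/ and viewed, at most 10 in all, crops included, and the job is handed in when it is done.

```bash
mkdir -p pics; python3 - <<'E'
from workcell import r
import cv2,numpy as np
s=r.read_state();print(s['time_s'],s['tool_pos'],s['tcp_rot'],s['gripper_width'])
ims=[]
for n in ["side","top"]:
    p,d=r.camera(n);c=r.get_calibration(n);np.savez(f'{n}0.npz',p=p,d=d,T=c['camera_from_world'],k=[c['fx'],c['fy'],c['cx'],c['cy']])
    print(n,c)
    cv2.imwrite(f'pics/{n}0.png',cv2.resize(p[:,:,::-1],(780,585),interpolation=cv2.INTER_CUBIC))
E
```

```text
0.0 [ 162.96346605 -628.29670289  240.87267443] [-1.29544031e-03  9.91952771e-01  1.26601560e-01 -2.58204563e-04] 85.72072612722631
side {'fx': 446.84397179312396, 'fy': 446.84397179312396, 'cx': 256.61269929121516, 'cy': 185.43769376407613, 'camera_from_world': array([[ 8.76001622e-01, -4.82177374e-01,  1.12311436e-02,
        -5.71656904e+02],
       [-2.28530450e-01, -4.35466633e-01, -8.70713871e-01,
         1.15169805e+02],
       [ 4.24729316e-01,  7.60180105e-01, -4.91661689e-01,
         1.49601334e+03],
       [ 0.00000000e+00,  0.00000000e+00,  0.00000000e+00,
         1.00000000e+00]])}
top {'fx': 346.94334676572134, 'fy': 346.94334676572134, 'cx': 255.6609586511007, 'cy': 193.49760544791772, 'camera_from_world': array([[-2.45731508e-02, -9.99695174e-01, -2.39137584e-03,
        -1.17451388e+02],
       [-9.92304772e-01,  2.46817347e-02, -1.21334458e-01,
         5.66670586e+02],
       [ 1.21356496e-01, -6.08596289e-04, -9.92608800e-01,
         9.15937474e+02],
       [ 0.00000000e+00,  0.00000000e+00,  0.00000000e+00,
         1.00000000e+00]])}
```

View pics/top0.png

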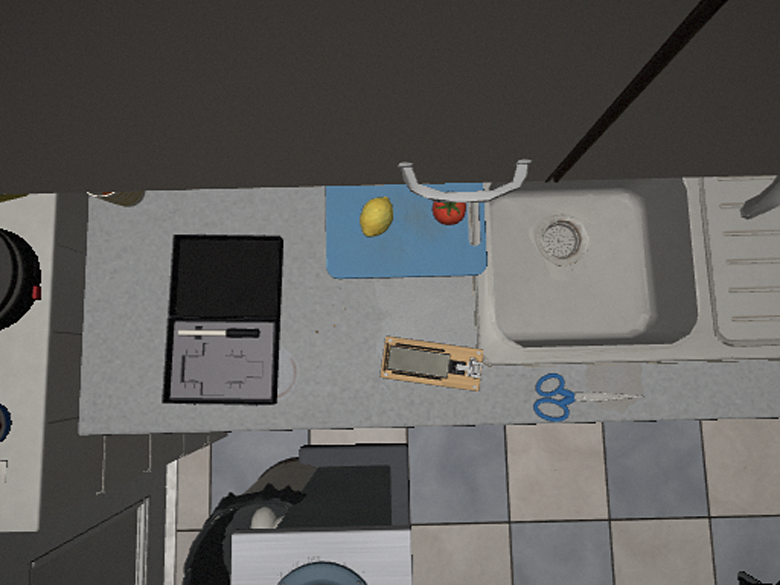

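View pics/side0.png

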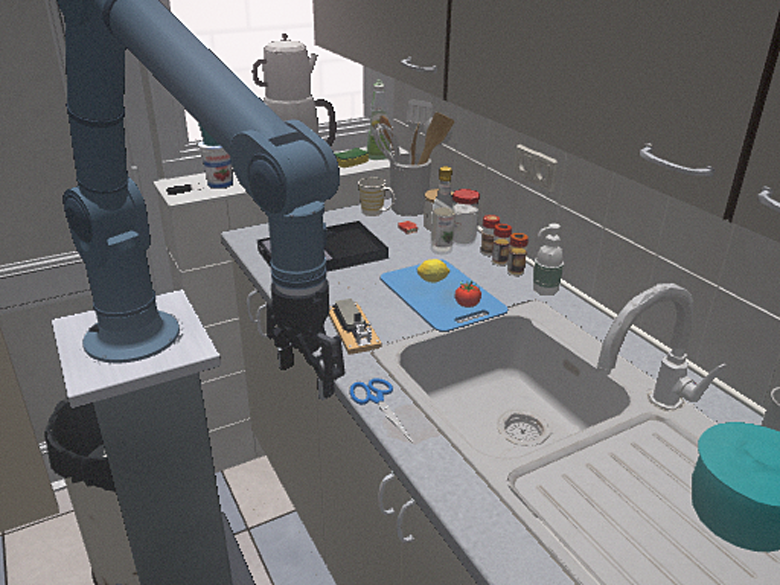

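The top view (780x585 scale) shows the holder at about (433,363) with its bracket end at (475,368), i.e. towards -y. The open case has its insert at about (222,360), with the cutout's tongue pointing right (-y). In the side view the gripper partly hides the holder at (355,325), and the scissors lie to its right.

```bash
cat > h.py <<'E'
import numpy as np,cv2
from scipy.spatial.transform import Rotation as R
def q2R(q): return R.from_quat([q[1],q[2],q[3],q[0]]).as_matrix()
def load(f):
    z=np.load(f);return z['p'],z['d'],z['T'],z['k']
def cloud(d,T,k,fish=False):
    v,u=np.indices(d.shape).astype(float)
    return proj(u,v,d,T,k,fish)
def rays(u,v,k,fish=False):
    x=(np.asarray(u,float)-k[2])/k[0];y=(np.asarray(v,float)-k[3])/k[1]
    if fish:
        r=np.hypot(x,y)+1e-12;s=np.tan(np.minimum(r,1.5))/r;x=x*s;y=y*s
    return np.stack([x,y,np.ones_like(x)],-1)
def proj(u,v,d,T,k,fish=False):
    P=rays(u,v,k,fish)*np.asarray(d)[...,None]
    return (P-T[:3,3])@T[:3,:3]
def onplane(u,v,z,T,k,fish=False):
    D=rays(u,v,k,fish)@T[:3,:3];C=-T[:3,:3].T@T[:3,3]
    return C+D*((z-C[2])/D[...,2])[...,None]
def snap(r,n,f):
    c=r.get_calibration(n);p,d=r.camera(n)
    k=np.array([c['fx'],c['fy'],c['cx'],c['cy']]);np.savez(f,p=p,d=d,T=c['camera_from_world'],k=k)
    return p,d,c['camera_from_world'],k
def goto(s,pos,Rm):
    """shift (units of 0.2 m, tool axes) and turn (units of pi)"""
    R0=q2R(s['tcp_rot']);d=R0.T@(np.array(pos)-s['tool_pos'])/200
    return np.round(d,4),np.round(R.from_matrix(R0.T@Rm).as_rotvec()/np.pi,4)
def down(yaw):
    """tool z down, tool y axis (closing line) at world direction yaw"""
    y=np.array([np.cos(yaw),np.sin(yaw),0]);z=np.array([0,0,-1.]);return np.stack([np.cross(y,z),y,z],1)
E
python3 - <<'E'
from h import *
p,d,T,k=load('top0.npz');X=cloud(d,T,k)
hsv=cv2.cvtColor(p,cv2.COLOR_RGB2HSV)
box=np.zeros(d.shape,bool);box[215:262,245:322]=1
wood=box&(hsv[...,1]>75)&(hsv[...,0]<25)
m=cv2.morphologyEx(wood.astype(np.uint8),cv2.MORPH_CLOSE,np.ones((9,9)))
c=max(cv2.findContours(m,0,1)[0],key=cv2.contourArea)
print('wood z',np.percentile(X[wood][:,2],[10,50,90]))
P=onplane(c[:,0,0],c[:,0,1],16,T,k)
rc=cv2.minAreaRect(P[:,:2].astype(np.float32));print(rc,cv2.boxPoints(rc))
# case
cb=np.zeros(d.shape,bool);cb[205:268,105:187]=1
cm=cb&(X[...,2]>24)&(X[...,2]<45)
c=max(cv2.findContours(cm.astype(np.uint8),0,1)[0],key=cv2.contourArea)
P=X[c[:,0,1],c[:,0,0]];rc=cv2.minAreaRect(P[:,:2].astype(np.float32));print(rc,cv2.boxPoints(rc),np.median(X[cm][:,2]))
cb[145:]=0
b2=np.zeros(d.shape,bool);b2[145:275,100:195]=1;cm=b2&(X[...,2]>20)
c=max(cv2.findContours(cm.astype(np.uint8),0,1)[0],key=cv2.contourArea)
rc=cv2.minAreaRect(X[c[:,0,1],c[:,0,0]][:,:2].astype(np.float32));print('all case',rc,cv2.boxPoints(rc))
c=__import__('workcell').r.get_calibration('wrist');Tc=c['camera_from_world'];print(-Tc[:3,:3].T@Tc[:3,3],Tc[:3,:3],c['fx'],c['cx'],c['cy'])
s=__import__('workcell').r.read_state();print(q2R(s['tcp_rot']))
E
```

```text
wood z [14.01689284 16.56970759 19.70650485]
((440.4970703125, -203.94412231445312), (178.15176391601562, 74.92504119873047), 80.55929565429688) [[ 388.9311  -285.6687 ]
 [ 462.84137 -297.9584 ]
 [ 492.06305 -122.21954]
 [ 418.15277 -109.92984]]
((457.62054443359375, 173.70077514648438), (197.3424835205078, 164.61936950683594), 88.4793472290039) [[372.72137   77.248566]
 [537.2828    72.880005]
 [542.5197   270.15298 ]
 [377.9583   274.52155 ]] 32.45086089012142
all case ((526.605224609375, 67.90583801269531), (403.5102233886719, 309.7729187011719), 87.68283081054688) [[ 363.6882   -127.422066]
 [ 673.2078   -139.94656 ]
 [ 689.5222    263.23373 ]
 [ 380.00262   275.75824 ]]
[ 227.50797579 -612.06584388  372.06012036] [[ 0.25149569 -0.96785559 -0.00234152]
 [-0.93467074 -0.24349934  0.25903413]
 [-0.25127778 -0.06295742 -0.96586533]] 297.3186396354542 256.3054426725821 188.48110925782169
[[ 9.67930929e-01  2.51215417e-01 -7.29173684e-04]
 [ 2.51216444e-01 -9.67928186e-01  2.30766012e-03]
 [-1.26067961e-04 -2.41683602e-03 -9.99997072e-01]]
```

```bash
python3 - <<'E'
from h import *
from workcell import r
s=r.read_state()
print(r.finger_overhang,goto(s,[440,-200,230],down(-.165)))
E
```

```text
11.0 (array([ 1.8786, -1.7251,  0.059 ]), array([-0.0007, -0.0004, -0.3666]))
```

```bash
python3 -m jog '[[[0.94,-0.86,0.03],[0,0,-0.18],85],[[0.94,-0.86,0.03],[0,0,-0.18],85],[[0.94,-0.86,0.03],[0,0,-0.18],85],[[0.94,-0.86,0.03],[0,0,-0.18],85],[[0.94,-0.86,0.03],[0,0,-0.18],85],[[0.94,-0.86,0.03],[0,0,-0.18],85],[[0.94,-0.86,0.03],[0,0,-0.18],85]]'
python3 - <<'E'
from h import *
from workcell import r
s=r.read_state()
print(s['tool_pos'],goto(s,[440,-200,230],down(-.165)))
E
```

```text
time_s: 0.8
tool_pos: [303.3, -413.4, 236.0]
tcp_rot: [-0.0, 0.916, 0.401, -0.0]
ft_force: [-0.3, -0.5, -0.5]
gripper_width: 84.9
grasp_force: 0.0
[ 303.2743746  -413.39795618  235.95242467] (array([ 1.2475, -0.2226,  0.0301]), array([-2.000e-04, -1.000e-04, -1.851e-01]))
```

```bash
python3 -m jog '[[[0.98,-0.18,0.03],[0,0,-0.185],85],[[0.98,-0.18,0.03],[0,0,-0.185],85],[[0.98,-0.18,0.03],[0,0,-0.185],85],[[0.98,-0.18,0.03],[0,0,-0.185],85],[[0.98,-0.18,0.03],[0,0,-0.185],85]]' >/dev/null
python3 -m jog '[[[0.22,0.14,0],[0,0,0],85],[[0.22,0.14,0],[0,0,0],85],[[0.22,0.14,0],[0,0,0],85],[[0.22,0.14,0],[0,0,0],85]]'
python3 - <<'E'
from h import *
from workcell import r
p,d,T,k=snap(r,'wrist','w1.npz')
cv2.imwrite('pics/w1.png',cv2.resize(p[:,:,::-1],(780,585),interpolation=cv2.INTER_CUBIC))
E
```

```text
time_s: 1.7
tool_pos: [443.4, -211.4, 229.9]
tcp_rot: [-0.0, 0.766, 0.643, -0.001]
ft_force: [0.2, -0.4, 0.4]
gripper_width: 84.7
grasp_force: 0.0
```

View pics/w1.png

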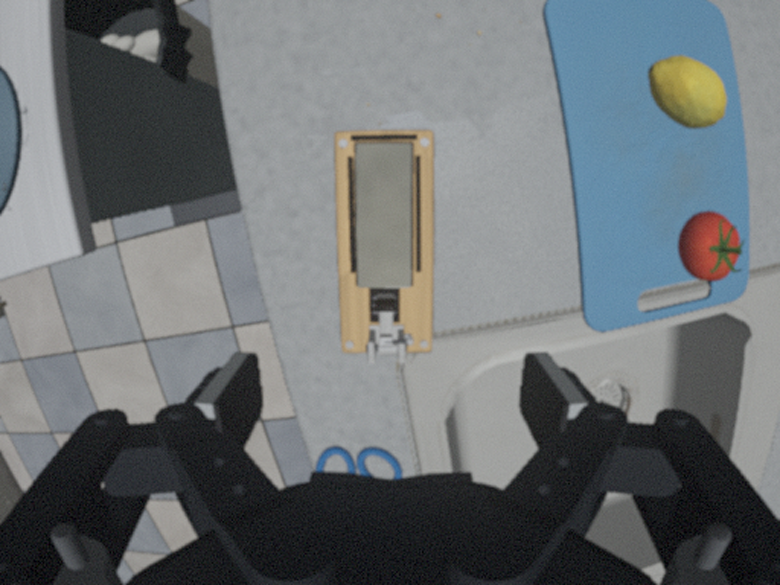

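The wrist view shows the holder upright in the picture, with board corners near (336,131), (434,131), (432,350) and (343,350). The stone's top runs from (355,140) to (412,287), and the clamp and bracket sit around (388,330).

```bash
python3 - <<'E'
from h import *
p,d,T,k=load('w1.npz');X=cloud(d,T,k,True)
hsv=cv2.cvtColor(p,cv2.COLOR_RGB2HSV)
box=np.zeros(d.shape,bool);box[78:245,210:295]=1
wood=(box&(hsv[...,1]>75)&(hsv[...,0]<28)).astype(np.uint8)
m=cv2.morphologyEx(wood,cv2.MORPH_CLOSE,np.ones((5,5)))
c=max(cv2.findContours(m,0,1)[0],key=cv2.contourArea)
P=onplane(c[:,0,0],c[:,0,1],16,T,k,True)
w=wood>0;print('wood z',np.percentile(X[w][:,2],[5,50,95]))
rc=cv2.minAreaRect(cv2.convexHull(P[:,:2].astype(np.float32)));print(rc);print(cv2.boxPoints(rc))
# stone top
st=box&(X[...,2]>30)&(X[...,2]<42)
st=cv2.morphologyEx(st.astype(np.uint8),cv2.MORPH_OPEN,np.ones((5,5)))
c=max(cv2.findContours(st,0,1)[0],key=cv2.contourArea);c2=c[:,0]
M=np.zeros_like(st);cv2.drawContours(M,[c],-1,1,-1);print('stone z',np.percentile(X[M>0][:,2],[5,50,95]))
P=onplane(c2[:,0],c2[:,1],36,T,k,True);rc=cv2.minAreaRect(P[:,:2].astype(np.float32));print('stone',rc,cv2.boxPoints(rc))
hi=box&(X[...,2]>44);
if hi.any(): 
  print('high',hi.sum(),X[hi].min(0),X[hi].max(0))
  a=np.deg2rad(-9.44);O=np.array([444.7,-178.3])
  L=(X[hi][:,:2]-O)@np.array([[np.cos(a),-np.sin(a)],[np.sin(a),np.cos(a)]])
  q=np.c_[L,X[hi][:,2]]
  for y in range(-120,-40,5):
    t=q[(q[:,1]>=y)&(q[:,1]<y+5)]
    if len(t): print(y,len(t),t[:,0].min().round(),t[:,0].max().round(),np.median(t[:,2]).round(),t[:,2].max().round())
E
```

```text
wood z [14.2528451  15.584218   19.90055039]
((441.0982971191406, -204.458251953125), (175.8538360595703, 73.13522338867188), 80.66743469238281)
[[ 390.75607 -285.29138]
 [ 462.92325 -297.1513 ]
 [ 491.44052 -123.62512]
 [ 419.27335 -111.7652 ]]
stone z [34.22386612 35.44036306 36.63323679]
stone ((444.70928955078125, -179.6953125), (104.93916320800781, 40.36901092529297), 80.05747985839844) [[ 415.7685  -227.89182]
 [ 455.53125 -234.86194]
 [ 473.6501  -131.49881]
 [ 433.88733 -124.52869]]
high 402 [ 414.70825956 -290.75963831   44.05569275] [ 455.93813757 -146.69813138  360.95751822]
-115 9 -9.0 15.0 45.0 46.0
-110 32 -12.0 15.0 46.0 48.0
-105 32 -12.0 15.0 45.0 47.0
-100 31 -13.0 15.0 46.0 47.0
-95 69 -12.0 21.0 53.0 55.0
-90 48 -3.0 21.0 53.0 54.0
-65 60 -6.0 8.0 63.0 65.0
-60 70 -5.0 8.0 56.0 64.0
```

```bash
cat >> h.py <<'E'
O=np.array([445.,-179.7]);YAW=-0.167
def hw(x,y,z):
    c,s=np.cos(YAW),np.sin(YAW);return np.array([O[0]+c*x-s*y,O[1]+s*x+c*y,z])
def show(pos,yaw=YAW):
    from workcell import r
    s=r.read_state();print(s['time_s'],s['tool_pos'].round(1),s['ft_force'].round(1),round(s['gripper_width'],1),*goto(s,pos,down(yaw)))
E
python3 -c "
from h import *
show(hw(.5,-60,110));show(hw(.5,-60,53))"
```

```text
1.75 [ 443.3 -211.5  229.9] [ 0.2  0.3 -0.8] 85.1 [-0.1415 -0.0136  0.5996] [-0.0004  0.0002 -0.0024]
1.75 [ 443.3 -211.5  229.9] [ 0.2  0.3 -0.8] 85.1 [-0.1414 -0.0133  0.8846] [-0.0004  0.0002 -0.0024]
```

```bash
python3 -m jog '[[[-0.14,-0.014,0.58],[0,0,-0.002],40],[[-0.14,-0.014,0.58],[0,0,-0.002],40],[[-0.14,-0.014,0.58],[0,0,-0.002],40],[[-0.14,-0.014,0.58],[0,0,-0.002],40],[[-0.14,-0.014,0.58],[0,0,-0.002],40]]'
python3 - <<'E'
from h import *
from workcell import r
show(hw(.5,-60,53))
p,d,T,k=snap(r,'wrist','w2.npz');X=cloud(d,T,k,True)
c,s=np.cos(YAW),np.sin(YAW)
L=(X[...,:2]-O)@np.array([[c,-s],[s,c]])
m=(X[...,2]>58)&(X[...,2]<70)&(abs(L[...,0])<20)&(L[...,1]>-75)&(L[...,1]<-45)
print(m.sum(),np.percentile(L[m],[3,50,97],axis=0).round(1).tolist(),X[m][:,2].max())
cv2.imwrite('pics/w2.png',cv2.resize(p[:,:,::-1],(780,585),interpolation=cv2.INTER_CUBIC))
E
```

```text
time_s: 2.25
tool_pos: [436.7, -237.4, 114.5]
tcp_rot: [0.0, 0.763, 0.646, -0.0]
ft_force: [0.6, -0.6, -0.7]
gripper_width: 40.1
grasp_force: 0.0
2.25 [ 436.7 -237.4  114.5] [ 0.6 -0.6 -0.7] 40.1 [-0.0086 -0.0045  0.3077] [-0.      0.      0.0002]
220 [[-6.2, -63.0], [0.3, -59.4], [6.9, -57.4]] 65.26435823209845
```

View pics/w2.png

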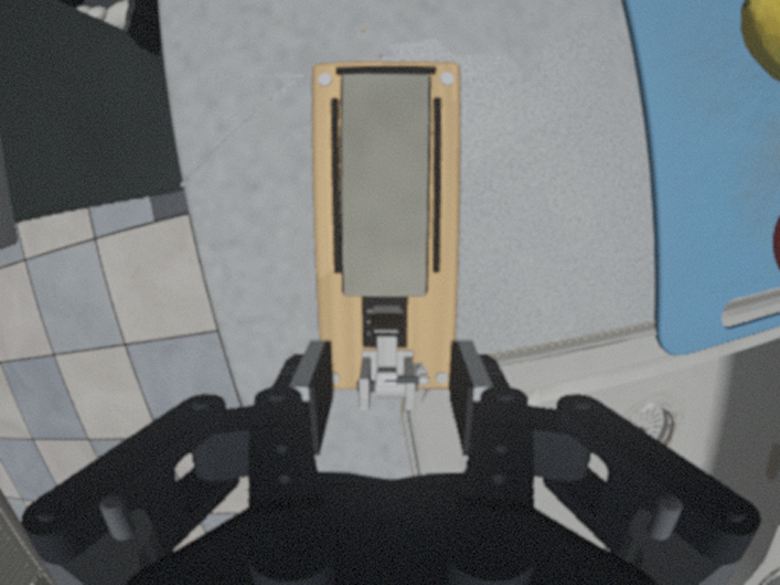

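The tab at (388,350) lies midway between the fingers (308 and 472), as measured. Now I'll descend and grip it.

```bash
python3 -m jog '[[[-0.008,-0.004,0.2],[0,0,0],30],[[-0.008,-0.004,0.305],[0,0,0],30],[[-0.008,-0.004,0.305],[0,0,0],30],[[-0.008,-0.004,0.305],[0,0,0],10],[[-0.008,-0.004,0.305],[0,0,0],10],[[-0.008,-0.004,0.305],[0,0,0],10],[[-0.008,-0.004,0.305],[0,0,0],10],[[-0.008,-0.004,0.305],[0,0,0],10]]' 70
python3 -c "
from h import *
show(hw(.5,-60,53))
import numpy as np
for t in np.arange(.1,1.41,.1):
    a=.454+t;print(round(t,1),'dx',round((45.6*np.cos(a)-41)/200,3),'dz',round(-(45.6*np.sin(a)-20)/200,3))"
```

```text
time_s: 3.1
tool_pos: [435.0, -237.5, 54.9]
tcp_rot: [-0.001, 0.763, 0.647, -0.001]
ft_force: [-4.5, 1.6, 5.4]
gripper_width: 11.4
grasp_force: 68.5
3.1 [ 435.  -237.5   54.9] [-4.5  1.6  5.4] 11.4 [-0.0065  0.0037  0.0094] [-0.0007  0.0002  0.0009]
0.1 dx -0.011 dz -0.02
0.2 dx -0.024 dz -0.039
0.3 dx -0.039 dz -0.056
0.4 dx -0.055 dz -0.072
0.5 dx -0.073 dz -0.086
0.6 dx -0.092 dz -0.098
0.7 dx -0.113 dz -0.108
0.8 dx -0.134 dz -0.117
0.9 dx -0.156 dz -0.123
1.0 dx -0.178 dz -0.126
1.1 dx -0.201 dz -0.128
1.2 dx -0.224 dz -0.127
1.3 dx -0.247 dz -0.124
1.4 dx -0.269 dz -0.119
```

```bash
python3 -m jog '[[[-0.0125,0,-0.02],[0,0,0],8],[[-0.027,0,-0.038],[0,0,0],8],[[-0.043,0,-0.055],[0,0,0],8],[[-0.061,0,-0.071],[0,0,0],8],[[-0.08,0,-0.084],[0,0,0],8],[[-0.101,0,-0.096],[0,0,0],8],[[-0.122,0,-0.105],[0,0,0],8],[[-0.145,0,-0.112],[0,0,0],8],[[-0.168,0,-0.117],[0,0,0],8],[[-0.191,0,-0.12],[0,0,0],8]]' 45
python3 -m jog '[[[-0.023,0,0],[0,0,0],8],[[-0.047,0,0.002],[0,0,0],8],[[-0.047,0,0.002],[0,0,0],8]]'
```

```text
time_s: 4.1
tool_pos: [429.0, -275.1, 78.5]
tcp_rot: [-0.001, 0.763, 0.647, -0.001]
ft_force: [-4.1, 7.5, 1.2]
gripper_width: 11.8
grasp_force: 43.8
time_s: 4.4
tool_pos: [426.8, -288.6, 79.5]
tcp_rot: [0.001, 0.764, 0.646, -0.002]
ft_force: [-6.6, 1.3, 2.5]
gripper_width: 10.8
grasp_force: 43.8
```

```bash
python3 -m jog '[[[0,0,0],[0,0,0],45],[[0,0,0],[0,0,0],45],[[0,0,0],[0,0,0],45],[[0,0,0],[0,0,0],45],[[0,0,-0.2],[0,0,0],60],[[0,0,-0.4],[0,0,0],85],[[0.3,0,-0.5],[0,0,0],85],[[0.5,0,-0.5],[0,0,0],85],[[0.5,0,-0.5],[0,0,0],85]]'
python3 - <<'E'
from h import *
from workcell import r
show(hw(0,0,80))
p,d,T,k=snap(r,'wrist','w3.npz');X=cloud(d,T,k,True)
c,s=np.cos(YAW),np.sin(YAW)
L=(X[...,:2]-O)@np.array([[c,-s],[s,c]])
z=X[...,2]
m=(z>48)&(z<110)&(abs(L[...,0])<25)&(L[...,1]>-170)&(L[...,1]<-40)
if m.any(): print('clamp',m.sum(),np.percentile(np.c_[L[m],z[m]],[3,50,97],axis=0).round(1).tolist())
st=((z>31)&(z<41)&(abs(L[...,0])<35)&(abs(L[...,1])<70)).astype(np.uint8)
st=cv2.morphologyEx(st,cv2.MORPH_OPEN,np.ones((5,5)))
cc=max(cv2.findContours(st,0,1)[0],key=cv2.contourArea);P=onplane(cc[:,0,0],cc[:,0,1],36,T,k,True)
print(cv2.minAreaRect(P[:,:2].astype(np.float32)),np.median(z[st>0]))
cv2.imwrite('pics/w3.png',cv2.resize(p[:,:,::-1],(780,585),interpolation=cv2.INTER_CUBIC))
E
```

```text
time_s: 5.3
tool_pos: [447.7, -178.7, 178.9]
tcp_rot: [0.001, 0.759, 0.651, 0.002]
ft_force: [0.3, 0.3, -0.2]
gripper_width: 84.7
grasp_force: 0.0
5.3 [ 447.7 -178.7  178.9] [ 0.3  0.3 -0.2] 84.7 [-0.0081 -0.0148  0.4946] [ 0.0014 -0.0006  0.0046]
clamp 422 [[-5.3, -121.2, 50.0], [0.6, -105.4, 74.1], [7.3, -94.8, 78.6]]
((444.833251953125, -179.90914916992188), (105.89472198486328, 39.84075927734375), 80.10476684570312) 35.443430446538436
```

View pics/w3.png

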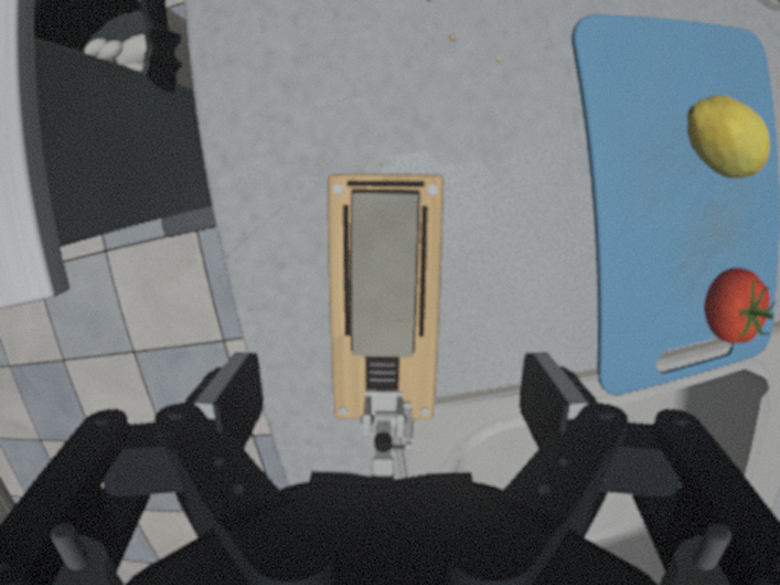

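The clamp arm now stands leaning back past upright (foot at about (383,440)), and the stone is still in place at (352–415, 190–355). Next I'll measure the fingertip depth at the grasp opening.

```bash
python3 -m jog '[[[-0.008,-0.014,0.2],[0,0,0.004],48],[[-0.008,-0.014,0.2],[0,0,0.004],48],[[-0.008,-0.014,0.2],[0,0,0.004],48],[[-0.008,-0.014,0.2],[0,0,0.004],48]]'
python3 - <<'E'
from h import *
from workcell import r
s=r.read_state()
p,d,T,k=snap(r,'wrist','w4.npz')
def tips(f,pos,q):
    p,d,T,k=load(f);X=(cloud(d,T,k,True)-pos)@q2R(q)
    for sg in (-1,1):
        m=(d>0)&(X[...,1]*sg>3)&(X[...,1]*sg<60)&(X[...,2]>-50)&(X[...,2]<25)&(abs(X[...,0])<20)
        if m.any(): print(f,sg,m.sum(),np.percentile(X[m][:,2],[50,95,99,100]).round(1),'inner',np.percentile(sg*X[m&(X[...,2]>-10)][:,1],[1,5,50]).round(1), 'x',np.percentile(X[m][:,0],[2,98]).round(1))
tips('w4.npz',s['tool_pos'],s['tcp_rot'])
show(hw(0,0,40))
E
```

```text
time_s: 5.75
tool_pos: [442.3, -188.1, 137.8]
tcp_rot: [0.001, 0.767, 0.642, 0.0]
ft_force: [-0.6, -0.7, 0.6]
gripper_width: 48.1
grasp_force: 0.0
w4.npz -1 4660 [-42.1  -1.7   4.7   9.8] inner [22.6 22.7 23.2] x [-9.4 13.7]
w4.npz 1 4634 [-42.1  -2.    5.    9.1] inner [24.7 24.9 25.3] x [-9.3 13.8]
5.8 [ 442.6 -188.   138.1] [-0.9 -0.   0.4] 48.0 [0.0434 0.0031 0.4906] [ 0.0008  0.0002 -0.0033]
```

```bash
python3 -m jog '[[[0.042,0,0.2],[0,0,-0.003],48],[[0.042,0,0.4],[0,0,-0.003],48],[[0.042,0,0.47],[0,0,-0.003],48],[[0.042,0,0.47],[0,0,-0.003],48],[[0.042,0,0.47],[0,0,-0.003],48]]'
python3 -c "
from h import *
show(hw(0,0,37))"
```

```text
time_s: 6.3
tool_pos: [444.3, -179.4, 44.1]
tcp_rot: [0.001, 0.764, 0.645, 0.001]
ft_force: [0.6, 0.2, 0.9]
gripper_width: 47.8
grasp_force: 0.0
6.3 [ 444.3 -179.4   44.1] [0.6 0.2 0.9] 47.8 [-0.0008  0.0034  0.0357] [ 0.0007  0.0001 -0.0002]
```

```bash
python3 -m jog '[[[0,0.003,0.034],[0,0,0],48],[[0,0.003,0.034],[0,0,0],48],[[0,0.003,0.034],[0,0,0],30],[[0,0.003,0.034],[0,0,0],30],[[0,0.003,0.034],[0,0,0],30],[[0,0.003,0.034],[0,0,0],30],[[0,0.003,0.034],[0,0,0],30]]' 100
python3 -m jog '[[[0,0,-0.05],[0,0,0],30],[[0,0,-0.2],[0,0,0],30],[[0,0,-0.4],[0,0,0],30],[[0,0,-0.6],[0,0,0],30],[[0,0,-0.6],[0,0,0],30]]'
python3 - <<'E'
from h import *
from workcell import r
s=r.read_state()
show([440,160,190],-.027)
E
```

```text
time_s: 7.0
tool_pos: [444.3, -179.3, 37.5]
tcp_rot: [0.001, 0.764, 0.645, 0.0]
ft_force: [-1.7, 0.0, 5.9]
gripper_width: 37.2
grasp_force: 99.6
time_s: 7.5
tool_pos: [448.2, -180.3, 162.3]
tcp_rot: [0.006, 0.764, 0.646, 0.003]
ft_force: [1.0, -1.0, -2.3]
gripper_width: 36.4
grasp_force: 101.2
7.5 [ 448.2 -180.3  162.3] [ 1.  -1.  -2.3] 36.4 [ 1.6704 -0.3216 -0.1485] [ 0.0039  0.0014 -0.0446]
```

```bash
python3 -m jog '[[[0.2,-0.05,0],[0.004,0.001,-0.045],30],[[0.4,-0.1,0],[0.004,0.001,-0.045],30],[[0.6,-0.15,0],[0.004,0.001,-0.045],30],[[0.8,-0.2,0],[0.004,0.001,-0.045],30],[[0.95,-0.22,0],[0.004,0.001,-0.045],30],[[0.95,-0.22,0],[0.004,0.001,-0.045],30],[[0.95,-0.22,0],[0.004,0.001,-0.045],30],[[0.95,-0.22,0],[0.004,0.001,-0.045],30]]'
python3 - <<'E'
from h import *
show([440,60,115],-.023)
E
```

```text
time_s: 8.3
tool_pos: [431.1, 14.5, 155.5]
tcp_rot: [-0.006, 0.717, 0.697, -0.004]
ft_force: [0.0, -0.4, -3.2]
gripper_width: 36.5
grasp_force: 101.2
8.3 [431.1  14.5 155.5] [ 0.  -0.4 -3.2] 36.5 [0.2281 0.0409 0.2027] [-0.0044 -0.0011 -0.0014]
```

```bash
python3 -m jog '[[[0.22,0.04,0.1],[-0.004,-0.001,-0.001],30],[[0.22,0.04,0.2],[-0.004,-0.001,-0.001],30],[[0.22,0.04,0.2],[-0.004,-0.001,-0.001],30],[[0.22,0.04,0.2],[-0.004,-0.001,-0.001],30],[[0.22,0.04,0.2],[-0.004,-0.001,-0.001],30],[[0.22,0.04,0.2],[-0.004,-0.001,-0.001],30]]'
python3 - <<'E'
from h import *
from workcell import r
show([440,60,115],-.023)
p,d,T,k=snap(r,'wrist','w5.npz')
cv2.imwrite('pics/w5.png',cv2.resize(p[:,:,::-1],(780,585),interpolation=cv2.INTER_CUBIC))
E
```

```text
time_s: 8.9
tool_pos: [441.3, 58.6, 117.0]
tcp_rot: [0.001, 0.716, 0.698, 0.001]
ft_force: [-0.1, -0.6, -1.9]
gripper_width: 37.1
grasp_force: 101.1
8.9 [441.3  58.6 117. ] [-0.1 -0.6 -1.9] 37.1 [ 0.007  -0.0068  0.01  ] [ 0.0006 -0.0001 -0.0007]
```

View pics/w5.png

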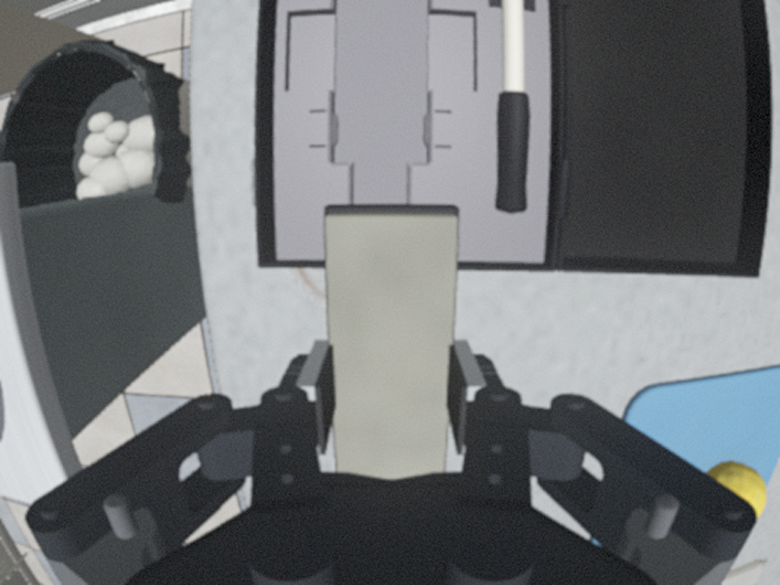

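The stone hangs straight in the gripper, its far end at row 210 between columns 327 and 458. The cutout shows clearly beyond it: sides at columns 333 and 430, shoulder at row 163, tongue between 352 and 411. I'll take one higher view to get the far end too.

```bash
python3 -m jog '[[[0.13,0,-0.2],[0,0,0],30],[[0.13,0,-0.4],[0,0,0],30],[[0.13,0,-0.4],[0,0,0],30],[[0.13,0,-0.4],[0,0,0],30],[[0.13,0,-0.4],[0,0,0],30],[[0.13,0,-0.4],[0,0,0],30]]'
cat > m.py <<'E'
from h import *
import sys
def line(u,v,mode):pass
def meas(f,C=np.array([451.3,174.]),yaw=-.023):
    p,d,T,k=load(f);X=cloud(d,T,k,True)
    c,s=np.cos(yaw),np.sin(yaw);M=np.array([[c,-s],[s,c]])
    L=(X[...,:2]-C)@M;z=X[...,2]
    # cutout: pixels whose surface lies well below the insert face
    face=(np.abs(L[...,0])<60)&(np.abs(L[...,1])<85)&(z>28)&(z<36)
    print(f,'face z',np.median(z[face]))
    lowp=(L[...,0]>-60)&(L[...,0]<20)&(np.abs(L[...,1])<92)&(z<27)&(z>10)&(d>0)
    zf=lowp&(z<20.5);print('floor z',np.median(z[zf]),zf.sum())
    Lz=L
    for y in range(-75,95,6):
        t=lowp&(Lz[...,1]>=y)&(Lz[...,1]<y+6)
        if t.sum()>20: print(y+3,t.sum(),np.percentile(Lz[t][:,0],[1.5,98.5]).round(1),np.median(z[t]).round(1))
    t=lowp&(abs(Lz[...,0]+16)<10);print('y range',np.percentile(Lz[t][:,1],[.3,99.7]).round(1))
    # case walls: outline of lower half at z~33, front and sides
    wm=(z>22)&(z<40)&(np.abs(L[...,0])<95)&(np.abs(L[...,1])<115)
    for y in (-60,-30,0,30,60):
        t=wm&(abs(L[...,1]-y)<8)
        if t.sum(): print('front edge x at',y,np.percentile(L[t][:,0],.5).round(1),end=' ')
    for x in (-50,40):
        t=wm&(abs(L[...,0]-x)<8)
        if t.sum(): print('y edges at x',x,np.percentile(L[t][:,1],[.5,99.5]).round(1),end=' ')
    print()
E
python3 - <<'E'
from m import *
from workcell import r
show([440,60,115],-.023)
p,d,T,k=snap(r,'wrist','w6.npz')
cv2.imwrite('pics/w6.png',cv2.resize(p[:,:,::-1],(780,585),interpolation=cv2.INTER_CUBIC))
meas('w5.npz');meas('w6.npz')
E
```

```text
time_s: 9.55
tool_pos: [439.5, 84.8, 194.5]
tcp_rot: [-0.001, 0.715, 0.699, -0.001]
ft_force: [-0.5, 0.3, -2.3]
gripper_width: 36.7
grasp_force: 101.9
9.55 [439.5  84.8 194.5] [-0.5  0.3 -2.3] 36.7 [-0.1238  0.0067  0.3976] [-0.0011 -0.0001 -0.0002]
w5.npz face z 31.51428449769682
floor z 17.51963392769878 7572
-66 221 [-25.    2.4] 17.5
-60 296 [-25.    2.4] 17.4
-54 287 [-25.    2.4] 17.6
-48 306 [-33.9  10.8] 17.6
-42 503 [-34.4  11.8] 17.5
-36 490 [-33.7  11.7] 17.6
-30 468 [-33.4  11.7] 17.7
-24 489 [-33.7  11.8] 17.5
-18 483 [-34.2  11.6] 17.6
-12 472 [-34.2  13.5] 17.5
-6 759 [-56.5  18.8] 18.2
0 754 [-56.3  18.9] 18.1
6 735 [-56.5  18.9] 18.2
12 752 [-56.4  19. ] 18.3
18 717 [-56.3  19.1] 18.2
24 712 [-56.2  18.7] 18.2
30 710 [-56.1  18.6] 18.3
36 424 [-33.3  12.8] 17.6
42 104 [-32.7  12.4] 17.4
y range [-67.4  40.2]
front edge x at -60 -74.9 front edge x at -30 -71.4 front edge x at 0 -71.2 front edge x at 30 -70.6 y edges at x -50 [-97.1  36.4] y edges at x 40 [-98.8  36. ] 
w6.npz face z 31.511401609208267
floor z 17.52436520044154 4894
-48 112 [-34.4  11.5] 17.6
-42 258 [-34.5  11.3] 17.7
-36 279 [-34.5  11.6] 17.5
-30 281 [-34.2  11.5] 17.5
-24 277 [-33.5  11.5] 17.6
-18 233 [-33.6  12. ] 17.5
-12 321 [-55.3  17.8] 17.8
-6 457 [-56.2  18.8] 18.2
0 451 [-56.2  18.8] 18.2
6 417 [-56.1  18.9] 18.6
12 436 [-55.6  18.8] 18.1
18 455 [-56.2  18.8] 18.2
24 413 [-56.2  18.9] 18.4
30 414 [-55.8  18.6] 18.0
36 271 [-33.   12.8] 17.5
42 245 [-33.3  12.6] 17.6
48 264 [-33.3  12.5] 17.6
54 251 [-33.3  12.6] 17.5
60 249 [-33.1  12.3] 17.6
66 253 [-32.6  12.8] 18.3
y range [-47.1  66.8]
front edge x at -60 -75.2 front edge x at -30 -71.8 front edge x at 0 -71.6 front edge x at 30 -70.6 front edge x at 60 -73.0 y edges at x -50 [-95.4  94.9] y edges at x 40 [-97.8  93.7]
```

View pics/w6.png

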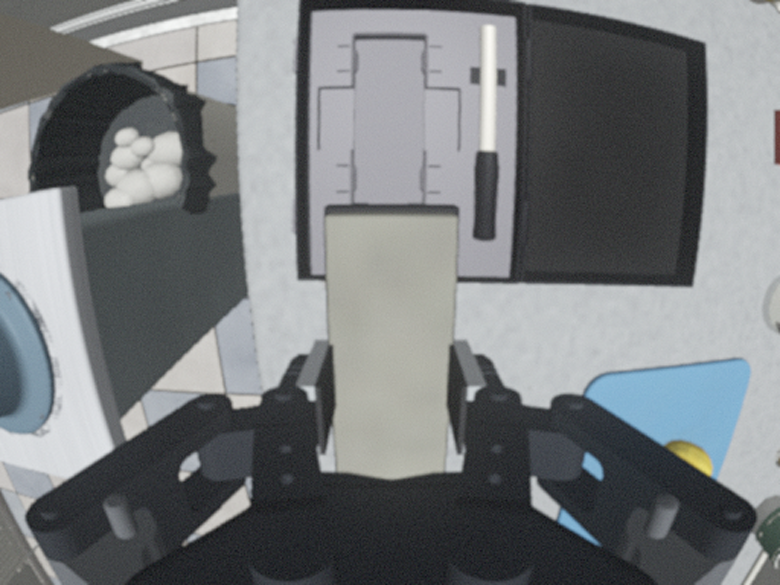

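View 6 shows the full +y end of the cutout at row 38, its sides at columns 355 and 425, and the scoops at columns 318–460. Next come the exact cutout ends and the stone's pose in the tool.

```bash
cat > st.py <<'E'
from h import *
def cut(f,C=np.array([451.3,174.]),yaw=-.033):
    p,d,T,k=load(f);X=cloud(d,T,k,True);c,s=np.cos(yaw),np.sin(yaw)
    L=(X[...,:2]-C)@np.array([[c,-s],[s,c]]);z=X[...,2]
    low=(z<25)&(z>10)
    for nm,a,b in (('end+',-28,5),('shL',-32,-26),('shR',4,10)):
        e=[]
        for x0 in np.arange(a,b,2.):
            t=low&(L[...,0]>=x0)&(L[...,0]<x0+2)&(abs(L[...,1])<75)
            if t.sum()>5:e.append((L[t][:,1].min(),L[t][:,1].max()))
        e=np.array(e);print(f,nm,np.median(e,0).round(1) if len(e) else '')
    cx=[];ys=[]
    for y0 in list(range(-70,-56,2))+list(range(-44,-16,2))+list(range(38,66,2)):
        t=low&(L[...,1]>=y0)&(L[...,1]<y0+2)&(L[...,0]>-50)&(L[...,0]<25)
        if t.sum()>15: cx.append((L[t][:,0].min()+L[t][:,0].max())/2);ys.append(y0+1)
    print('centre line x = a*y+b',np.polyfit(ys,cx,1).round(4))
def stone(f,pos,q):
    p,d,T,k=load(f);X=(cloud(d,T,k,True)-pos)@q2R(q)
    m=(abs(X[...,1])<30)&(X[...,0]>13)&(X[...,0]<75)&(X[...,2]>-8)&(X[...,2]<12)&(d>0)
    lab=p.max(2)>110
    t=(m&lab).astype(np.uint8);t=cv2.morphologyEx(t,cv2.MORPH_OPEN,np.ones((5,5)))
    Y=X[t>0];A=np.c_[Y[:,0],Y[:,1],np.ones(len(Y))];pl=np.linalg.lstsq(A,Y[:,2],rcond=None)[0]
    print('top z in tool = ax+by+c',pl.round(4))
    xs=[];cs=[];ws=[]
    for x0 in np.arange(20,48,2):
        w=(Y[:,0]>=x0)&(Y[:,0]<x0+2)
        if w.any(): a,b=Y[w,1].min(),Y[w,1].max();xs.append(x0+1);cs.append((a+b)/2);ws.append(b-a)
    print('centre y = a x + b',np.polyfit(xs,cs,1).round(4),'width',np.median(ws).round(1))
    e=[Y[(Y[:,1]>=y0)&(Y[:,1]<y0+3),0].max() for y0 in range(-15,15,3)]
    print('block end x',np.round(e,1))
E
python3 - <<'E'
from st import *
from workcell import r
cut('w5.npz');cut('w6.npz')
s=r.read_state();snap(r,'wrist','w7.npz');stone('w7.npz',s['tool_pos'],s['tcp_rot'])
E
```

```text
w5.npz end+ [-67.5  40.2]
w5.npz shL [-45.7  40.6]
w5.npz shR [-46.3  40.1]
centre line x = a*y+b [ 2.70000e-03 -1.06432e+01]
w6.npz end+ [-47.2  66.6]
w6.npz shL [-47.   66.9]
w6.npz shR [-47.   66.8]
centre line x = a*y+b [ 8.10000e-03 -1.09311e+01]
top z in tool = ax+by+c [4.7000e-03 5.0000e-04 1.9734e+00]
centre y = a x + b [-0.0053  1.2298] width 39.6
block end x [51.9 51.9 52.3 52.3 52.3 52.3 52.2 51.9 52.  51.8]
```

```bash
python3 -c "
from h import *
show([439.7,185.3,75],-.037)"
```

```text
9.65 [439.9  85.1 194.8] [ 1.3  0.8 -2.4] 36.9 [ 0.5002 -0.0108  0.5993] [-0.0009 -0.0002  0.0044]
```

```bash
python3 -m jog '[[[0.2,-0.01,0.1],[0,0,0.0044],30],[[0.4,-0.01,0.2],[0,0,0.0044],30],[[0.5,-0.01,0.35],[0,0,0.0044],30],[[0.5,-0.01,0.5],[0,0,0.0044],30],[[0.5,-0.01,0.58],[0,0,0.0044],30],[[0.5,-0.01,0.58],[0,0,0.0044],30],[[0.5,-0.01,0.58],[0,0,0.0044],30],[[0.5,-0.01,0.58],[0,0,0.0044],30],[[0.5,-0.01,0.58],[0,0,0.0044],30]]'
python3 -c "
from h import *
show([439.7,185.3,60],-.037)"
```

```text
time_s: 10.55
tool_pos: [442.8, 185.8, 81.8]
tcp_rot: [0.001, 0.72, 0.694, 0.002]
ft_force: [0.9, -0.1, -2.9]
gripper_width: 36.8
grasp_force: 101.7
10.55 [442.8 185.8  81.8] [ 0.9 -0.1 -2.9] 36.8 [-0.0031 -0.0159  0.1088] [ 0.0011 -0.0005 -0.0002]
```

```bash
python3 -m jog '[[[0,0,0],[0,0,0],30],[[0,0,0],[0,0,0],30],[[0,0,0],[0,0,0],30]]' >/dev/null
python3 -c "
from h import *
show([439.7,185.3,60],-.037)"; python3 -m jog '[[[0,0,0],[0,0,0],30]]' >/dev/null
python3 -c "
from h import *
show([439.7,185.3,60],-.037)"
```

```text
10.85 [441.6 185.7  80.6] [ 0.7  0.6 -2.8] 36.9 [-0.0024 -0.0094  0.1032] [ 0.0003 -0.0003  0.0001]
10.95 [441.4 185.7  80.4] [-0.2  0.1 -3.2] 36.9 [-0.0025 -0.0085  0.1021] [ 0.0002 -0.0003  0.0002]
```

```bash
python3 -m jog '[[[-0.002,-0.008,0.06],[0,0,0],30],[[-0.002,-0.008,0.115],[0,0,0],30],[[-0.002,-0.008,0.115],[0,0,0],30],[[-0.002,-0.008,0.115],[0,0,0],30],[[-0.002,-0.008,0.115],[0,0,0],30]]' 
python3 - <<'E'
from st import *
from workcell import r
show([439.7,185.3,55],-.037)
s=r.read_state();snap(r,'wrist','w8.npz');stone('w8.npz',s['tool_pos'],s['tcp_rot'])
p,d,T,k=snap(r,'wrist','w8.npz')
cv2.imwrite('pics/w8.png',cv2.resize(p[90:330,130:400,::-1],(675,600),interpolation=cv2.INTER_CUBIC))
E
```

```text
time_s: 11.45
tool_pos: [439.8, 185.7, 57.2]
tcp_rot: [-0.0, 0.72, 0.694, 0.0]
ft_force: [0.7, 0.7, -2.4]
gripper_width: 36.9
grasp_force: 101.7
11.45 [439.8 185.7  57.2] [ 0.7  0.7 -2.4] 36.9 [-0.0019 -0.0003  0.011 ] [ 0.0001 -0.0004  0.0002]
top z in tool = ax+by+c [ 8.5000e-03 -1.0000e-04  1.8895e+00]
centre y = a x + b [-0.0036  1.1882] width 39.6
block end x [52.  52.1 52.3 52.3 52.3 52.3 52.3 52.3 52.3 51.9]
```

View pics/w8.png

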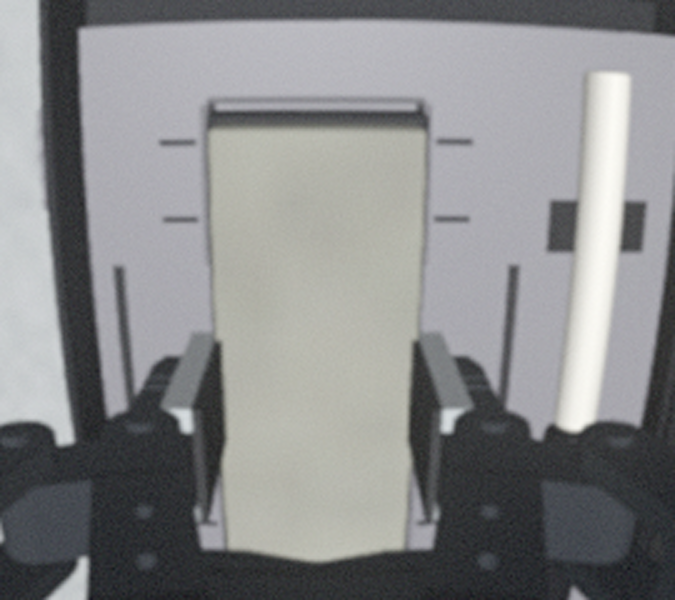

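The stone's far end (208–428) sits centred in the cutout's outline: rib marks at 196/435, far wall at row 100. It may be about 0.5 mm too far +x. Next I'll descend onto the ribs.

```bash
python3 -m jog '[[[-0.001,-0.002,0.015],[0,0,0],30],[[-0.001,-0.002,0.03],[0,0,0],30],[[-0.001,-0.002,0.04],[0,0,0],30],[[-0.001,-0.002,0.04],[0,0,0],30],[[-0.001,-0.002,0.04],[0,0,0],30]]' 
python3 -c "
from h import *
show([439.7,185.3,47],-.037)"
```

```text
time_s: 12.05
tool_pos: [439.3, 185.3, 49.2]
tcp_rot: [-0.0, 0.72, 0.694, 0.0]
ft_force: [-0.2, -0.2, -2.3]
gripper_width: 36.7
grasp_force: 101.8
12.05 [439.3 185.3  49.2] [-0.2 -0.2 -2.3] 36.7 [0.0001 0.0022 0.011 ] [ 0.     -0.0003  0.0002]
```

```bash
python3 -m jog '[[[0,0,0.01],[0,0,0],30],[[0,0,0.02],[0,0,0],30],[[0,0,0.02],[0,0,0],30]]'; python3 -m jog '[[[0,0,0.01],[0,0,0],30],[[0,0,0.02],[0,0,0],30],[[0,0,0.03],[0,0,0],30],[[0,0,0.03],[0,0,0],30]]' 110
python3 -m jog '[[[0,0,0.01],[0,0,0],30],[[0,0,0.01],[0,0,0],30]]'
```

```text
time_s: 12.35
tool_pos: [440.1, 185.6, 46.0]
tcp_rot: [0.0, 0.72, 0.694, 0.001]
ft_force: [-0.8, -0.8, 4.0]
gripper_width: 36.9
grasp_force: 102.5
time_s: 12.75
tool_pos: [440.1, 186.2, 40.2]
tcp_rot: [0.0, 0.72, 0.694, 0.001]
ft_force: [-1.0, 1.0, 5.3]
gripper_width: 36.2
grasp_force: 109.7
time_s: 12.95
tool_pos: [440.3, 186.2, 39.5]
tcp_rot: [0.001, 0.72, 0.694, 0.001]
ft_force: [-4.0, -2.0, 17.9]
gripper_width: 36.5
grasp_force: 111.2
```

```bash
python3 -m jog '[[[0,0,0.01],[0,0,0],30],[[0,0,0.01],[0,0,0],30],[[0,0,0.01],[0,0,0],30]]'
python3 - <<'E'
from st import *
from workcell import r
s=r.read_state();snap(r,'wrist','w9.npz');stone('w9.npz',s['tool_pos'],s['tcp_rot'])
p,d,T,k=load('w9.npz');X=cloud(d,T,k,True);m=(X[...,2]>27)&(X[...,2]<36)&(X[...,0]>400)&(X[...,0]<415)&(X[...,1]>200)&(X[...,1]<250)
print(s['tool_pos'],s['ft_force'],'face',np.median(X[m][:,2]))
E
```

```text
time_s: 13.25
tool_pos: [440.3, 186.2, 39.4]
tcp_rot: [0.002, 0.72, 0.694, -0.0]
ft_force: [-9.6, -5.2, 34.5]
gripper_width: 36.6
grasp_force: 113.2
top z in tool = ax+by+c [ 0.1144 -0.0055 -0.2129]
centre y = a x + b [ 0.0021 -0.1115] width 59.5
block end x [71.8 71.7 71.7 71.6 71.6 71.6 71.6 71.7 71.7 71.7]
[440.33604351 186.20258736  39.42037205] [-9.62527656 -5.22613887 34.52124688] face 31.4621158669257
```

```bash
python3 -m jog '[[[0,0,-0.015],[0,0,0],30],[[0,0,-0.015],[0,0,0],50],[[0,0,-0.015],[0,0,0],50],[[0,0,-0.015],[0,0,0],50],[[0,0,-0.1],[0,0,0],50],[[0,0,-0.3],[0,0,0],50],[[-0.2,0,-0.5],[0,0,0],50],[[-0.3,0,-0.5],[0,0,0],50],[[-0.3,0,-0.5],[0,0,0],50],[[-0.3,0,-0.5],[0,0,0],50]]'
cat > chk.py <<'E'
from st import *
from workcell import r
import sys
f=sys.argv[1]
p,d,T,k=snap(r,'wrist',f+'.npz');X=cloud(d,T,k,True)
c,s=np.cos(-.034),np.sin(-.034);L=(X[...,:2]-[440.9,184.5])@np.array([[c,-s],[s,c]]);z=X[...,2]
m=(abs(L[...,0])<17)&(abs(L[...,1])<50)&(d>0)&(z>20)&(z<60)
A=np.c_[L[m],np.ones(m.sum())];pl=np.linalg.lstsq(A,z[m],rcond=None)[0]
print('top plane',pl.round(4),'n',m.sum(),'y span',L[m][:,1].min(),L[m][:,1].max())
for y in (-45,0,45):
    t=m&(abs(L[...,1]-y)<6)
    if t.any():print(y,np.median(z[t]).round(2))
fa=(L[...,0]>-60)&(L[...,0]<-26)&(abs(L[...,1])<60)&(abs(L[...,1])>25)&(z>28)&(z<36);print('face',np.median(z[fa]),'ya/yb',np.median(z[fa&(L[...,1]>0)]),np.median(z[fa&(L[...,1]<0)]))
cv2.imwrite(f'pics/{f}.png',cv2.resize(p[:,:,::-1],(780,585),interpolation=cv2.INTER_CUBIC))
show([440,185,60],-.037)
E
python3 chk.py w10
```

```text
time_s: 14.3
tool_pos: [437.1, 124.6, 135.0]
tcp_rot: [-0.0, 0.721, 0.693, 0.0]
ft_force: [-0.9, 0.7, -0.9]
gripper_width: 49.7
grasp_force: 0.0
top plane [4.20000e-03 5.50000e-03 3.81171e+01] n 5676 y span -49.977681153319665 49.97043540598561
-45 37.9
0 38.13
45 38.35
face 31.457407972733858 ya/yb 31.470868606068713 31.43937620109691
14.35 [436.7 125.5 134.8] [-0.   0.9  0. ] 50.0 [0.2972 0.0056 0.3742] [-0.0002 -0.0004  0.0001]
```

View pics/w10.png

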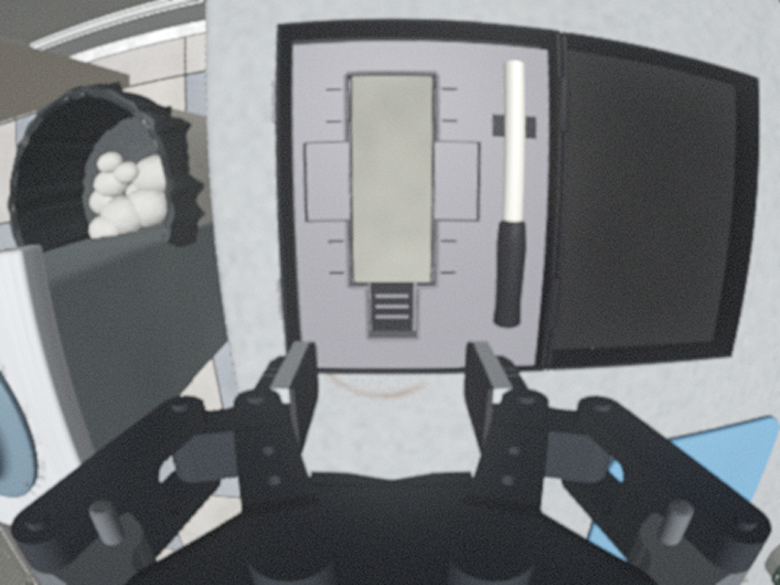

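The stone sits in the cutout: block at (352–433, 75–283), tongue in its slot at (392,308). Its top reads 6.4–6.9 mm above the insert, slightly high at the +y end, so I'll press each end with closed fingertips.

```bash
python3 -m jog '[[[0.25,0,0],[0,0,0],0],[[0.5,0.01,0],[0,0,0],0],[[0.5,0.01,0.1],[0,0,0],0],[[0.5,0.01,0.3],[0,0,0],0],[[0.5,0.01,0.36],[0,0,0],0],[[0.5,0.01,0.38],[0,0,0],0],[[0.5,0.01,0.38],[0,0,0],0],[[0.5,0.01,0.38],[0,0,0],0]]'
python3 -c "
from h import *
show([441,224.5,50],-.037)"
```

```text
time_s: 15.15
tool_pos: [443.7, 225.8, 60.4]
tcp_rot: [0.0, 0.72, 0.694, 0.001]
ft_force: [-0.3, 0.6, 1.6]
gripper_width: -0.0
grasp_force: 0.0
15.15 [443.7 225.8  60.4] [-0.3  0.6  1.6] -0.0 [-0.0069 -0.0134  0.052 ] [ 0.0007 -0.0006  0.0001]
```

```bash
python3 -m jog '[[[-0.003,-0.01,0.03],[0,0,0],0],[[-0.003,-0.01,0.05],[0,0,0],0],[[-0.003,-0.01,0.05],[0,0,0],0],[[-0.003,-0.01,0.06],[0,0,0],0],[[-0.003,-0.01,0.06],[0,0,0],0]]'
python3 -m jog '[[[0,0,0.005],[0,0,0],0],[[0,0,0.01],[0,0,0],0],[[0,0,0.01],[0,0,0],0]]'
```

```text
time_s: 15.65
tool_pos: [440.9, 224.5, 49.1]
tcp_rot: [0.001, 0.72, 0.694, -0.0]
ft_force: [-3.9, -3.6, 14.5]
gripper_width: -0.3
grasp_force: 7.2
time_s: 15.95
tool_pos: [441.0, 224.5, 49.0]
tcp_rot: [0.002, 0.72, 0.694, -0.001]
ft_force: [-7.6, -5.6, 29.3]
gripper_width: -0.0
grasp_force: 14.8
```

```bash
python3 -m jog '[[[0,0,-0.08],[0,0,0],0],[[-0.2,0,-0.08],[0,0,0],0],[[-0.39,0,-0.08],[0,0,0],0],[[-0.39,0,-0.08],[0,0,0],0],[[-0.39,0,-0.08],[0,0,0],0],[[-0.39,0,-0.04],[0,0,0],0],[[-0.39,0,-0.015],[0,0,0],0],[[-0.39,0,-0.005],[0,0,0],0],[[-0.39,0,0],[0,0,0],0],[[-0.39,0,0],[0,0,0],0]]'
python3 -m jog '[[[0,0,0],[0,0,0],0]]'
```

```text
time_s: 16.95
tool_pos: [438.3, 148.2, 48.9]
tcp_rot: [0.001, 0.719, 0.695, -0.002]
ft_force: [-10.8, -6.1, 38.5]
gripper_width: 0.4
grasp_force: 19.3
time_s: 17.05
tool_pos: [438.2, 148.2, 48.9]
tcp_rot: [0.001, 0.719, 0.695, -0.002]
ft_force: [-10.4, -5.9, 38.8]
gripper_width: 0.2
grasp_force: 19.1
```

```bash
python3 -m jog '[[[0,0,-0.05],[0,0,0],0],[[0,0,-0.25],[0,0,0],20],[[0,0,-0.45],[0,0,0],50],[[-0.12,0,-0.45],[0,0,0],50],[[-0.12,0,-0.45],[0,0,0],50],[[-0.12,0,-0.45],[0,0,0],50],[[-0.12,0,-0.45],[0,0,0],50]]'
python3 chk.py w11
python3 - <<'E'
from h import *
from workcell import r
p,d,T,k=snap(r,'top','top1.npz');X=cloud(d,T,k)
c,s=np.cos(YAW),np.sin(YAW);L=(X[...,:2]-O)@np.array([[c,-s],[s,c]]);z=X[...,2]
m=(z>52)&(z<110)&(abs(L[...,0])<15)&(L[...,1]>-160)&(L[...,1]<-40)
print('clamp',m.sum(),np.median(L[m],0),z[m].max() if m.any() else '')
p0=load('top0.npz')[0]
for n,(a,b,cc,dd) in dict(sciss=(235,285,340,430),fruit=(115,160,225,320)).items(): print(n,np.abs(p[a:b,cc:dd].astype(int)-p0[a:b,cc:dd]).mean())
E
```

```text
time_s: 17.75
tool_pos: [436.1, 123.7, 134.3]
tcp_rot: [-0.001, 0.719, 0.695, -0.0]
ft_force: [0.6, 1.0, -0.4]
gripper_width: 50.0
grasp_force: 0.0
top plane [7.00000e-04 4.00000e-04 3.74666e+01] n 5680 y span -49.9997654848806 49.92920035464033
-45 37.45
0 37.5
45 37.49
face 31.449011362571532 ya/yb 31.463200850962828 31.423654222039772
17.8 [436.1 123.8 134.3] [-0.2 -0.2 -0.2] 49.8 [0.3059 0.0095 0.3721] [-0.0006 -0.0005  0.0008]
clamp 85 [  -0.34316274 -114.39078828] 82.00922653547475
sciss 5.9954074074074075
fruit 5.3374658869395715
```

The stone's top now stands exactly 6.0 mm above the insert and is level end to end. The clamp is still open, and the scissors and fruit have not moved. I'm handing in.

```bash
python3 -c "
from workcell import r
print(r.sign_off())"
```

```text
the job is handed in; nothing more can be done
None
```

The job is handed in at about 18 s of the 72 s allowed: the clamp stays open by itself and the stone is pressed home in its cutout, level at both ends, with the scissors, lemon and tomato where they were.

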